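# Leak-test the keyed nozzle cassettes

### The arm

A 6-joint arm with a two-finger parallel gripper is mounted at the origin on the work surface. World frame = base frame: x ahead of the robot, y to its left, z up, the work surface at z = 0. Lengths are in mm, angles in rad, forces in N, time in s.
With the tool pointing down it reaches from about 400 to 925 mm from the base axis. Payload 12.5 kg.
Tool frame: the origin (TCP) lies midway between the tips of the shut fingers; the grasp point (between the pads) lies 19 mm behind it (env.grip_depth is the distance from the TCP to the grasp point, in mm); z points along the fingers, y is the line along which they close (so a half turn about z gives the same grasp; the last joint's range is limited). The gripper opens to 95 mm and grips with 3 to 60 N. Pads are 20 mm wide; open, the fingers measure 119 mm over their backs; the gripper's body (75 mm by 180 mm) begins 59 mm behind the grasp point.
Start: joints at [-1.277, 0.491, 1.559, -0, 1.092, -0.106], TCP at [243.295, -575.721, 214.661] pointing down, gripper open.
Joint ranges: [-3.1, 3.1], [-0.84, 2.19], [0.05, 2.79], [-1.13, 4.28], [0.06, 2.93], [-2.69, 2.69]. Speed limits (rad/s): [2.22, 2.22, 2.79, 3.14, 3.14, 3.14].

### API

Orientations are given as [roll, pitch, yaw] about the fixed x, y, z axes, in that order (R = Rz(yaw) Ry(pitch) Rx(roll)).
In Python, from cell import monitor, viewer, order, env gives the robot as it stands.
- The arm moves only by the tool move_arm, never from a script. Its argument "moves" is one flat list of numbers, 4 for each row, row after row: the shift along the tool's x, y, z normalised to -1 to 1, where 1 is 0.15 m, then the turn about the tool's z normalised to -1 to 1, where 1 is pi/2 rad. A call has 1 to 10 rows; each row shifts and turns the commanded pose from where the row before left it, along the tool's axes as they then stand; what a row does not reach is not made up. A row lasts 1/8 s, in which the tool goes at most 62.5 mm and 10.7 degrees, less where a joint would pass 70% of its speed; a pose out of reach is approached as far as the arm can. A call with a number of a shift or a turn outside -1 to 1 is refused whole. A call with a gripper value outside its range is refused whole. "claw" is the finger opening in mm, from 0 to 95.1, set as the call begins (left out, the last holds). The fingers move at their own pace and stop on an object; the grip force is fixed at half the most. Time passes only in rows, so rows that do not move let the fingers close. It gives the time, the measured TCP pose, the force, the opening and the grip force at its end, in the units of the state.
- monitor.state(): the state, without advancing time (a new reading comes with each control period).
- viewer.read_camera(name): name is "side" or "top" or "wrist"; returns the picture (420x560x3 uint8, red, green, blue); there is no depth.
- viewer.camera_info(name): a dict with "K" (3x3 intrinsics, pixels), "camera_from_world" (4x4, takes a point from world to camera coordinates). Camera axes: x right, y down, z forward; pixel columns grow to the right and rows downward; lengths in mm; the calibration is good to about 2 mm. A picture is of the moment at which its call begins: read the wrist's pose just before it. camera_info takes no time and is no camera call; for the wrist camera it gives the pose at the moment of the call.
- order.job_done(): hands the job in; it is judged then, once.
The state is a dict: "t": time; "joints": joint angles; "qvel": joint speeds; "tau": joint torques, N m; "eef_pos": TCP position; "tcp_rot": TCP orientation; "ft_force": force on the tool from outside, world axes, zero at the start; "moment": the same for the moment, N m; "opening": opening from 0.0 (shut) to 1.0 (fully open); "grip_force": force on a finger pad.
Only numpy, scipy, OpenCV 4.12 (cv2) and the standard library are available. Lean on these libraries where they do the work, as an engineer would, in place of code of your own. Each camera call takes 0.05 s, during which the arm holds its last target. There are 200 camera calls.

### The job

Stack all the amber nozzle cassettes on the test dock in any order, each fully home with its notch over the key below, take the red cap from its parking plate and seat it, keyed the same way, on top of the stack and let go, and then press the green button fully down for a moment and let it spring back to run the leak test. After the test put the red cap back, fully home on the key of its parking plate, and leave the cassettes stacked on the dock. Leave the amber cup, the coupler and the small red nozzle caps standing where they are.

Things in the scene. Friction and masses are not known exactly. Their poses are not given: they have to be found in the camera images.
- c1: loose amber nozzle cassette with blue outlets and a strip of that colour on top at its tail (-x end); may be absent. Block 90 (x) by 50 (y) by 36 high, 150 g, origin at the centre of its underside, z up. A key on top, and right below it in the underside a notch x -9 to +39, y -9 to +9, 11 deep (2 mm play all round). Grip it across its 50 mm width (along y).
- c1_key (a point): top of the key of cassette c1, at (15, 0, 45) mm in its frame: a black rounded bar key, 44 long (x -7 to +37) and 14 wide, standing 9 proud of its flat top. The next block, centred above with +x ends together, comes fully home on that flat top, 36 mm higher; off the key it stands about 9 mm too high or tilts.
- c2: loose amber nozzle cassette with green outlets and a strip of that colour on top at its tail (-x end); may be absent. Block 90 (x) by 50 (y) by 36 high, 150 g, origin at the centre of its underside, z up. A key on top, and right below it in the underside a notch x -9 to +39, y -9 to +9, 11 deep (2 mm play all round). Grip it across its 50 mm width (along y).
- c2_key (a point): top of the key of cassette c2, at (15, 0, 45) mm in its frame: a black rounded bar key, 44 long (x -7 to +37) and 14 wide, standing 9 proud of its flat top. The next block, centred above with +x ends together, comes fully home on that flat top, 36 mm higher; off the key it stands about 9 mm too high or tilts.
- c3: loose amber nozzle cassette with yellow outlets and a strip of that colour on top at its tail (-x end); may be absent. Block 90 (x) by 50 (y) by 36 high, 150 g, origin at the centre of its underside, z up. A key on top, and right below it in the underside a notch x -9 to +39, y -9 to +9, 11 deep (2 mm play all round). Grip it across its 50 mm width (along y).
- c3_key (a point): top of the key of cassette c3, at (15, 0, 45) mm in its frame: a black rounded bar key, 44 long (x -7 to +37) and 14 wide, standing 9 proud of its flat top. The next block, centred above with +x ends together, comes fully home on that flat top, 36 mm higher; off the key it stands about 9 mm too high or tilts.
- c4: loose amber nozzle cassette with grey outlets and a strip of that colour on top at its tail (-x end); may be absent. Block 90 (x) by 50 (y) by 36 high, 150 g, origin at the centre of its underside, z up. A key on top, and right below it in the underside a notch x -9 to +39, y -9 to +9, 11 deep (2 mm play all round). Grip it across its 50 mm width (along y).
- c4_key (a point): top of the key of cassette c4, at (15, 0, 45) mm in its frame: a black rounded bar key, 44 long (x -7 to +37) and 14 wide, standing 9 proud of its flat top. The next block, centred above with +x ends together, comes fully home on that flat top, 36 mm higher; off the key it stands about 9 mm too high or tilts.
- c5: loose amber nozzle cassette with orange outlets and a strip of that colour on top at its tail (-x end); may be absent. Block 90 (x) by 50 (y) by 36 high, 150 g, origin at the centre of its underside, z up. A key on top, and right below it in the underside a notch x -9 to +39, y -9 to +9, 11 deep (2 mm play all round). Grip it across its 50 mm width (along y).
- c5_key (a point): top of the key of cassette c5, at (15, 0, 45) mm in its frame: a black rounded bar key, 44 long (x -7 to +37) and 14 wide, standing 9 proud of its flat top. The next block, centred above with +x ends together, comes fully home on that flat top, 36 mm higher; off the key it stands about 9 mm too high or tilts.
- dock: fixed steel test dock with blue foot, 100 by 60 by 20 high, origin at the centre of its underside; flat top at 20 mm with a black rounded bar key, 44 long (x -7 to +37) and 14 wide, standing 9 proud. The first cassette stands on its top, centred over the origin, +x ends together.
- rest: grey parking plate of the red cap, loose but heavy (600 g), 100 by 60 by 8 high, origin at the centre of its underside; flat top at 8 mm with a black rounded bar key, 44 long (x -7 to +37) and 14 wide, standing 9 proud. The red cap starts seated here, centred, its x along the plate's x.
- cap: loose red sealing cap, a block 90 (x) by 50 (y) by 36 high, 160 g, origin at the centre of its underside, z up; the same notch beneath as the cassettes (x -9 to +39, y -9 to +9, 11 deep), no key on top: a flush black bar marks where the notch lies, a steel dot the tail (-x end). Grip it across its 50 mm width (along y).
- cap_mark (a point): middle of the black bar on the cap's top, at (15, 0, 36) mm in its frame
- bbox: white enamel push button box, loose but heavy (900 g), 90 by 90 by 50 high, origin at the centre of its underside; green round spring button of radius 18 mm in the middle of its top
- start_top (a point): centre of the top face of the green button (moves down with it)
- start (a joint): travel of the green button: 0 up, 0.008 m fully down; about 7 N hold it fully down; it springs back by itself
- cup: bystander: loose amber collection cup standing upright, rim radius 38, 85 high, origin at its underside
- coupler: bystander: loose chrome quick coupler standing upright, radius 22, 70 high, origin at its underside
- redcap1: bystander: loose red plastic nozzle cap, radius 17, 26 high, origin at its underside
- redcap2: bystander: the other red plastic nozzle cap, the same
- dock_key (a point): top of the dock's key, at (15, 0, 29) mm in its frame
- rest_key (a point): top of the parking plate's key, at (15, 0, 17) mm in its frame
Things that resemble listed ones, but are neither listed nor needed, are in the scene too. What is meant by the cap is not pink, and is the smaller of those in its own colour. What is shaped like the dock but turquoise is not meant.

How it is judged:
By the outcome, as a careful person would: the job done as asked, in the order asked, and still so for the second after the job is handed in, with the robot touching nothing.
Of c1, c2, c3, c4, c5 only 3 to 5 are there at a start; the rules pass over those that are not, and their reading is None.
At some moment in a run one of bbox, rest may be knocked a few centimetres aside while the robot is not near it.
Once in a run the grip may slacken for a moment while it holds something.
It also fails if it takes over 210 s, if anything falls off the work surface, if the arm or the gripper's body presses on something with over 40 N, if the wrist force passes 120 N, or if a joint passes its speed limit or range.

## Working session

There is one attempt and no reset: what is moved stays moved. The work goes in short steps, Python scripts to look and compute and a tool call to move; the robot and the scene stay as the last step left them, time stands still between calls to the robot, and variables do not carry over. Pictures are saved under pics/ and viewed, at most 16 in all, crops included, and the job is handed in when it is done.

Besides the shell and the picture viewer there is one more tool, called after "Request:" by a JSON object that holds its "api" and its "payload", one argument or row to a line. move_arm: Moves the arm, as the interface text tells. Scaled input: -1 to 1 covers 0.15 m each way for a shift and pi/2 rad each way for a turn. Its arguments: {"type":"object","properties":{"moves":{"type":"array"},"claw":{"type":"number"}},"required":["moves"]}

```bash
ls; mkdir -p pics; python3 - <<'E'
from cell import monitor, viewer, order, env
import cv2
print(monitor.state())
for n in ("top","side"):
    cv2.imwrite(f"pics/{n}0.png", cv2.resize(viewer.read_camera(n)[:,:,::-1],(800,600),interpolation=cv2.INTER_CUBIC))
    print(viewer.camera_info(n))
E
```

```text
pics
{'t': 0.0, 'joints': array([-1.27661354e+00,  4.91590719e-01,  1.55943917e+00,  1.00329550e-05,
        1.09170946e+00, -1.05589659e-01]), 'qvel': array([ 6.99847632e-04, -1.07719463e-03,  7.89697964e-04,  6.21106856e-05,
       -1.80846487e-05,  1.36690812e-04]), 'tau': array([-7.83814467e-04, -6.12650299e+01, -2.58183038e+01,  6.92000147e-02,
        4.82342381e-02, -9.63497246e-05]), 'eef_pos': array([ 243.21440956, -575.47453347,  214.04593308]), 'tcp_rot': array([-3.14045329e+00, -1.29702370e-04,  3.99767747e-01]), 'ft_force': array([0.94750853, 0.70054635, 0.318644  ]), 'moment': array([-0.03286464,  0.0423888 ,  0.00122574]), 'grip_force': 0.0, 'opening': 0.9983382499546573}
{'K': array([[395.33758427,   0.        , 281.14606646],
       [  0.        , 395.33758427, 209.89316204],
       [  0.        ,   0.        ,   1.        ]]), 'camera_from_world': array([[ 2.01031123e-02, -9.99792224e-01, -3.37249142e-03,
        -5.81378581e+01],
       [-9.83594784e-01, -1.91723750e-02, -1.79370344e-01,
         5.89688717e+02],
       [ 1.79268417e-01,  6.92306714e-03, -9.83775841e-01,
         1.09838999e+03],
       [ 0.00000000e+00,  0.00000000e+00,  0.00000000e+00,
         1.00000000e+00]])}
{'K': array([[524.59779941,   0.        , 280.88911393],
       [  0.        , 524.59779941, 213.27522258],
       [  0.        ,   0.        ,   1.        ]]), 'camera_from_world': array([[ 9.75873660e-01, -2.18062220e-01, -1.09301345e-02,
        -5.63981033e+02],
       [-1.63608452e-01, -6.97197257e-01, -6.97960070e-01,
         8.92372954e+01],
       [ 1.44578262e-01,  6.82909110e-01, -7.16053261e-01,
         1.57571190e+03],
       [ 0.00000000e+00,  0.00000000e+00,  0.00000000e+00,
         1.00000000e+00]])}
```

View pics/top0.png

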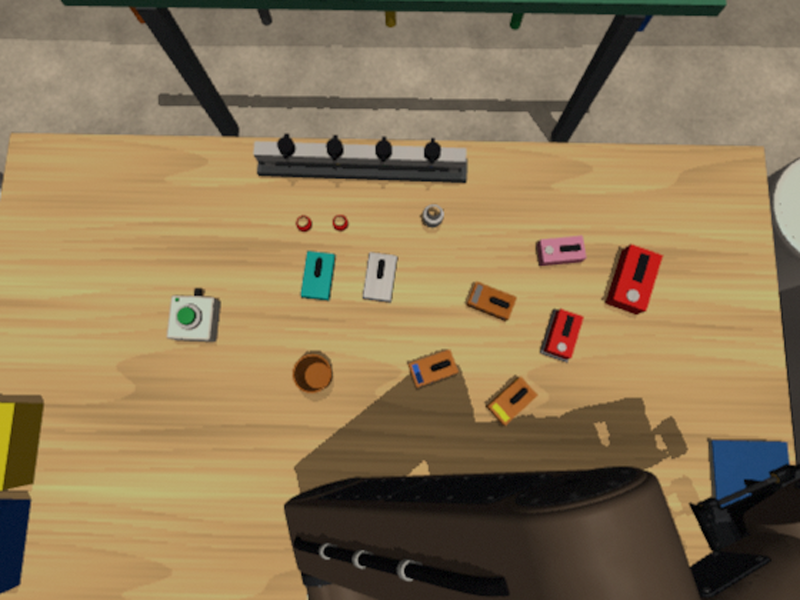

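View pics/side0.png

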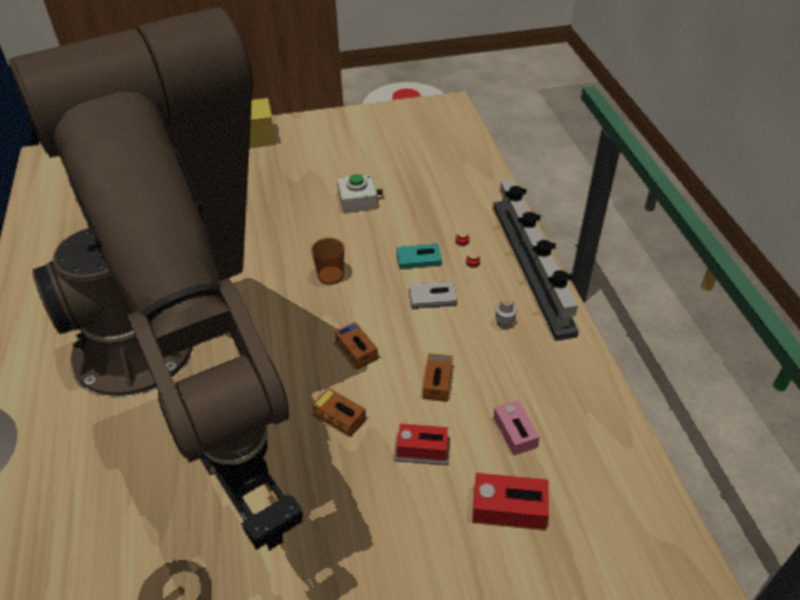

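The top view shows three cassettes: c1 blue (433,368), c4 grey (491,300) and c3 yellow (512,400). It also shows the dock (380,277), cap on its plate (564,334) and button box (188,316). The turquoise, pink and large red items are decoys. Next I'll get rough world poses from the black bars.

```bash
cat > h.py <<'E'
from cell import monitor, viewer, order, env
import numpy as np, cv2
def world(info,uv,z):
    M=info["camera_from_world"]; K=info["K"]
    R,t=M[:3,:3],M[:3,3]; c=-R.T@t
    d=R.T@np.linalg.inv(K)@np.array([uv[0],uv[1],1.0])
    return c+d*(z-c[2])/d[2]
def pix(info,p):
    M=info["camera_from_world"]; q=info["K"]@(M[:3,:3]@np.array(p,float)+M[:3,3]); return q[:2]/q[2]
def plan(x,y,z,yaw,flip=True):
    "rows total needed from the measured pose to TCP x,y,z,yaw(rad); shift in tool axes AFTER no turn"
    s=monitor.state(); p=s["eef_pos"]; r=s["tcp_rot"]; a=r[2]
    d=np.array([x,y,z])-p
    dy=yaw-a
    dy=(dy+np.pi/2)%np.pi-np.pi/2 if flip else (dy+np.pi)%(2*np.pi)-np.pi
    tx=d[0]*np.cos(a)+d[1]*np.sin(a); ty=d[0]*np.sin(a)-d[1]*np.cos(a)
    print("now",p.round(1),"yaw",round(a,4),"| shift norm",np.round(np.array([tx,ty,-d[2]])/150,4),"turn norm(tool z down, sign -)",round(-dy/(np.pi/2),4),"j6",s["joints"][5].round(2))
def snap(n,name,box=None,size=(800,600)):
    i=viewer.camera_info(n); im=viewer.read_camera(n)[:,:,::-1].copy()
    cv2.imwrite(f"pics/{name}_raw.png",im)
    if box: im=im[box[1]:box[3],box[0]:box[2]]
    cv2.imwrite(f"pics/{name}.png",cv2.resize(im,size,interpolation=cv2.INTER_CUBIC)); return i,im
E
python3 - <<'E'
from h import *
i=viewer.camera_info("top"); im=viewer.read_camera("top")[:,:,::-1].copy()
cv2.imwrite("pics/t.png",cv2.resize(im[150:320,190:430],(800,567),interpolation=cv2.INTER_CUBIC))
w=viewer.camera_info("wrist"); M=w["camera_from_world"]; s=monitor.state()
print("wrist cam pos",-M[:3,:3].T@M[:3,3], "\n",M[:3,:3].round(3),w["K"][0,0], s["eef_pos"])
T=dict(c1=(439,366,417,373,45,36),c4=(499,302,475,295,45,36),c3=(518,396,497,411,45,36),dock=(381,269,378,290,29,20),cap=(568,326,561,348,44,44))
for k,(a,b,c,d,z1,z2) in T.items():
    p=world(i,(a*.7,b*.7),z1); q=world(i,(c*.7,d*.7),z2); v=p-q
    print(k,p.round(),"yaw",round(np.degrees(np.arctan2(v[1],v[0])),1),"dist",np.linalg.norm(v[:2]).round())
for n,u,z in (("button",(186*.7,315*.7),58),("cup",(316*.7,375*.7),0),("coupler",(432*.7,214*.7),70)): print(n,world(i,u,z).round())
E
```

```text
wrist cam pos [ 314.41513038 -546.75794596  384.50581133] 
 [[ 0.388 -0.922  0.   ]
 [-0.886 -0.373  0.276]
 [-0.254 -0.107 -0.961]] 328.91657877468174 [ 243.270323   -575.52425516  214.21319823]
c1 [ 459. -124.   45.] yaw -71.8 dist 46.0
c4 [ 592. -246.   45.] yaw -107.8 dist 50.0
c3 [ 402. -282.   45.] yaw -53.3 dist 51.0
dock [660.  -2.  29.] yaw -7.3 dist 44.0
cap [ 545. -386.   44.] yaw -19.1 dist 48.0
button [550. 389.  58.]
cup [438. 129.   0.]
coupler [ 769. -106.   70.]
```

View pics/t.png

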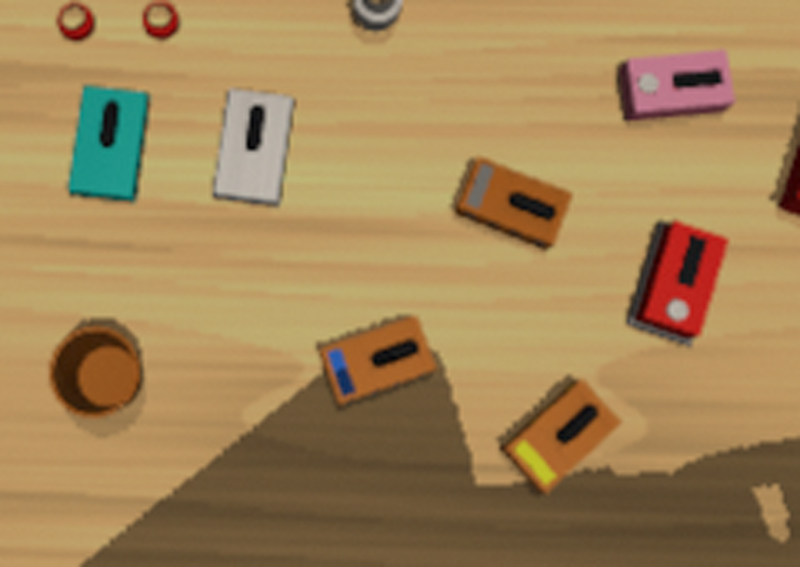

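The crop confirms it: c4 bar at (532,206), c1 bar at (395,353), c3 bar at (577,424), cap bar at (692,260), dock bar at (255,128). I'll hold every block with the tool yawed half a turn from the block, so joint 6 stays in range, and put the wrist camera straight above each bar to measure it.

```bash
cat >> h.py <<'E'
CAMX=76.8
def go(x,y,z,yaw):
    s=monitor.state(); p=s["eef_pos"]; a=s["tcp_rot"][2]
    d=np.array([x,y,z])-p; dy=(yaw-a+np.pi)%(2*np.pi)-np.pi
    c,sn=np.cos(yaw),np.sin(yaw)
    tx=d[0]*c+d[1]*sn; ty=d[0]*sn-d[1]*c
    print("t",round(s["t"],1),"now",p.round(1),"yaw",round(a,4),"-> turn",round(-dy/(np.pi/2),4),"then shift",np.round(np.array([tx,ty,-d[2]])/150,4),"q6end",round(np.arctan2(y,x)+np.pi/2-yaw,2))
def view(bar,byaw,z=150):
    t=byaw+np.pi; go(bar[0]-CAMX*np.cos(t),bar[1]-CAMX*np.sin(t),z,t)
def bars(zt,name=None,thr=60,Lm=(36,52),Wm=(10,20)):
    "dark bars seen by wrist camera, rectified at plane zt; returns world centre, yaw mod pi, L,W and the tool frame position"
    s=monitor.state(); i=viewer.camera_info("wrist"); im=viewer.read_camera("wrist")[:,:,::-1].copy()
    if name: cv2.imwrite(f"pics/{name}.png",im)
    a=s["tcp_rot"][2]; p=s["eef_pos"]
    tx=np.array([np.cos(a),np.sin(a)]); ty=np.array([np.sin(a),-np.cos(a)])
    S=3.0; x0,x1,y0,y1=-120,200,-160,160  # mm tool frame; row=(x1-x)*S col=(y-y0)*S
    src=[];dst=[]
    for X in(x0,x1):
        for Y in(y0,y1):
            q=p[:2]+X*tx+Y*ty; src.append(pix(i,[*q,zt])); dst.append([(Y-y0)*S,(x1-X)*S])
    H=cv2.getPerspectiveTransform(np.float32(src),np.float32(dst))
    w=cv2.warpPerspective(im,H,(int((y1-y0)*S),int((x1-x0)*S)),flags=cv2.INTER_CUBIC,borderValue=(255,255,255))
    m=(w.max(2)<thr).astype(np.uint8)
    out=[]
    for c in cv2.findContours(m,cv2.RETR_EXTERNAL,cv2.CHAIN_APPROX_NONE)[0]:
        (cx,cy),(l1,l2),ang=cv2.minAreaRect(c)
        L,W=max(l1,l2)/S,min(l1,l2)/S
        if Lm[0]<L<Lm[1] and Wm[0]<W<Wm[1]:
            if l1<l2: ang+=90
            X=x1-cy/S; Y=y0+cx/S; q=p[:2]+X*tx+Y*ty
            # direction in image (cos ang, sin ang) cols/rows -> tool (x=-sin, y=cos)
            v=-np.sin(np.radians(ang))*tx+np.cos(np.radians(ang))*ty
            y=np.arctan2(v[1],v[0])
            ref=a+np.pi; y=ref+((y-ref+np.pi/2)%np.pi-np.pi/2)
            hue=w[int(np.clip(cy,0,959)),:]
            k=[int(v_) for v_ in (cx+11*S*np.sin(np.radians(ang)),cy-11*S*np.cos(np.radians(ang)))]
            out.append((q.round(1),round(y,4),round(L,1),round(W,1),"tool",round(X,1),round(Y,1),"bgr",w[k[1],k[0]].tolist()))
    print("TCP",p.round(1),round(a,4))
    for o in out: print(*o)
    return out
E
python3 -c "
from h import *
view((592,-246),np.radians(-107.8))"
```

```text
t 0.1 now [ 243.3 -575.5  214.2] yaw 0.3998 -> turn -0.5477 then shift [2.2904 1.542  0.4281] q6end -0.2
```

Request:
{"api": "move_arm", "payload": {
  "moves": [0, 0, 0, -0.11, 0, 0, 0, -0.11, 0, 0, 0, -0.11, 0, 0, 0, -0.11, 0, 0, 0, -0.108],
  "claw": 90
}}

```text
t: 0.78
eef_pos: [243.3, -575.6, 214.4]
tcp_rot: [-3.141, -0.0, 1.266]
ft_force: [0.1, 0.1, -0.8]
opening: 0.947
grip_force: 0.0
```

Request:
{"api": "move_arm", "payload": {
  "moves": [0.286, 0.193, 0.053, 0, 0.286, 0.193, 0.053, 0, 0.286, 0.193, 0.053, 0, 0.286, 0.193, 0.053, 0, 0.286, 0.193, 0.053, 0, 0.286, 0.193, 0.053, 0, 0.286, 0.193, 0.053, 0, 0.286, 0.193, 0.053, 0, 0, 0, 0, 0, 0, 0, 0, 0]
}}

```text
t: 2.02
eef_pos: [568.3, -319.6, 150.8]
tcp_rot: [-3.141, 0.0, 1.261]
ft_force: [0.2, -0.6, -0.2]
opening: 0.949
grip_force: 0.0
```

```bash
python3 -c "
from h import *
bars(45,'w1',thr=60)
snap('top','top1')
print(monitor.state()['ft_force'])"
```

```text
Traceback (most recent call last):
  File "h.py", line 59, in bars
    out.append((q.round(1),round(y,4),round(L,1),round(W,1),"tool",round(X,1),round(Y,1),"bgr",w[k[1],k[0]].tolist()))
                                                                                               ~^^^^^^^^^^^
IndexError: index 978 is out of bounds for axis 1 with size 960
```

View pics/w1.png

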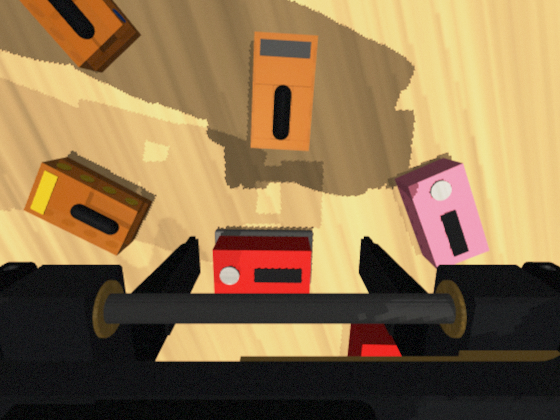

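The wrist view shows c4 (grey strip) with its bar at (282,112), nearly below the camera as planned. c3 is at (95,220), the red cap at (265,265), and the pink decoy on the right.

```bash
sed -i 's/w\[k\[1\],k\[0\]\]/w[min(max(k[1],0),959),min(max(k[0],0),959)]/' h.py; python3 -c "
from h import *
bars(45,'w1b',thr=60)
snap('top','top1')
"
```

```text
TCP [ 568.  -320.1  151. ] 1.2601
[ 545.4 -385.7] 5.9592 42.9 13.3 tool -69.4 -1.5 bgr [42, 50, 241]
[ 708.5 -394.3] 4.8324 41.4 13.0 tool -27.7 156.4 bgr [30, 30, 31]
[ 592.9 -248.3] 4.3462 41.5 12.8 tool 76.0 1.8 bgr [60, 137, 224]
```

View pics/top1.png

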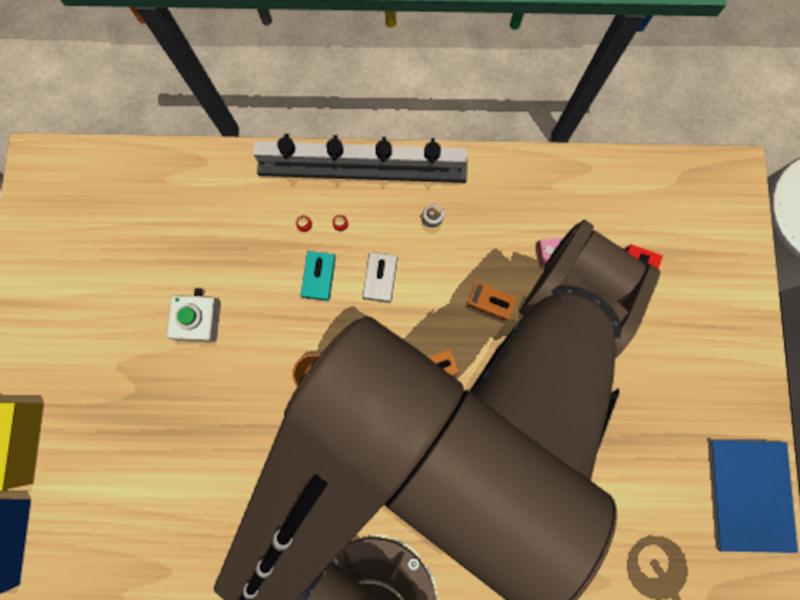

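The top view shows nothing new in the area the arm hid before, so there are only three cassettes: c1, c3 and c4. Next I'll grasp c4.

```bash
cat >> h.py <<'E'
def over(bar,byaw,z,off=15):
    go(bar[0]-off*np.cos(byaw),bar[1]-off*np.sin(byaw),z,byaw+np.pi)
E
python3 -c "
from h import *
over((592.9,-248.3),4.3462,60)"
```

```text
t 2.2 now [ 567.9 -320.5  151.3] yaw 1.2592 -> turn 0.0348 then shift [ 0.6091 -0.0166  0.6085] q6end -6.29
```

Request:
{"api": "move_arm", "payload": {
  "moves": [0, 0, 0, 0.035, 0.203, -0.0055, 0.203, 0, 0.203, -0.0055, 0.203, 0, 0.203, -0.0055, 0.202, 0, 0, 0, 0, 0, 0, 0, 0, 0]
}}

```text
t: 2.92
eef_pos: [598.9, -234.6, 60.7]
tcp_rot: [3.14, 0.0, 1.205]
ft_force: [-0.3, -0.0, -0.6]
opening: 0.949
grip_force: 0.0
```

```bash
python3 -c "
from h import *
over((592.9,-248.3),4.3462,9)
i,im=snap('wrist','g1')"
```

```text
t 2.9 now [ 598.9 -234.6   60.7] yaw 1.2049 -> turn 0.0002 then shift [ 0.0004 -0.0049  0.3447] q6end -6.29
```

View pics/g1.png

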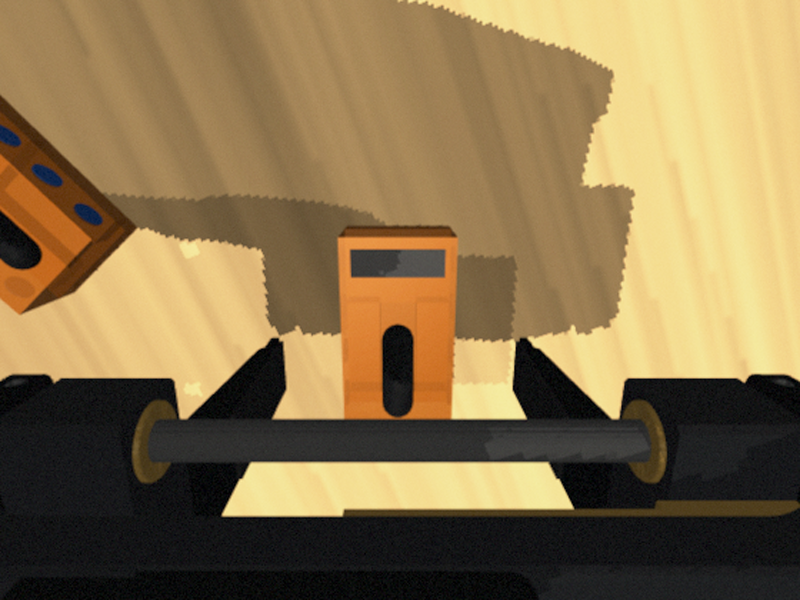

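The block is centred between the fingers: its centre is at column 398 and the finger midpoint at about 399. Descending and gripping.

Request:
{"api": "move_arm", "payload": {
  "moves": [0, -0.003, 0.115, 0, 0, 0, 0.115, 0, 0, 0, 0.115, 0, 0, 0, 0, 0]
}}

```text
t: 3.48
eef_pos: [597.6, -232.9, 6.1]
tcp_rot: [-3.139, -0.0, 1.206]
ft_force: [-0.5, 0.3, 0.8]
opening: 0.944
grip_force: 0.0
```

Request:
{"api": "move_arm", "payload": {
  "moves": [0, 0, 0, 0, 0, 0, 0, 0, 0, 0, 0, 0, 0, 0, 0, 0, 0, 0, 0, 0],
  "claw": 30
}}

```text
t: 4.1
eef_pos: [598.6, -233.3, 8.3]
tcp_rot: [3.141, 0.0, 1.206]
ft_force: [-0.1, -0.5, 1.1]
opening: 0.526
grip_force: 30.0
```

Request:
{"api": "move_arm", "payload": {
  "moves": [0, 0, -0.2, 0, 0, 0, -0.4, 0, 0, 0, -0.3, 0, 0, 0, 0, 0]
}}

```text
t: 4.6
eef_pos: [599.7, -233.8, 146.6]
tcp_rot: [3.136, 0.001, 1.206]
ft_force: [-0.6, 0.1, -3.0]
opening: 0.522
grip_force: 30.0
```

```bash
python3 -c "
from h import *
print(monitor.state()['ft_force'])
view((660,-2),np.radians(-7.3),150)"
```

```text
[-0.59573175  0.13527956 -2.99483177]
t 4.6 now [ 599.7 -233.8  146.6] yaw 1.2058 -> turn -1.1513 then shift [-0.7145  1.5838 -0.0227] q6end -1.46
```

Request:
{"api": "move_arm", "payload": {
  "moves": [0, 0, 0, -0.115, 0, 0, 0, -0.115, 0, 0, 0, -0.115, 0, 0, 0, -0.115, 0, 0, 0, -0.115, 0, 0, 0, -0.115, 0, 0, 0, -0.115, 0, 0, 0, -0.115, 0, 0, 0, -0.115, 0, 0, 0, -0.115]
}}

```text
t: 5.85
eef_pos: [597.9, -232.9, 141.3]
tcp_rot: [3.141, -0.002, 3.018]
ft_force: [0.1, 0.2, -1.6]
opening: 0.525
grip_force: 30.0
```

Request:
{"api": "move_arm", "payload": {
  "moves": [-0.143, 0.317, -0.005, 0, -0.143, 0.317, -0.005, 0, -0.143, 0.317, -0.005, 0, -0.143, 0.317, -0.005, 0, -0.143, 0.317, -0.005, 0, 0, 0, 0, 0, 0, 0, 0, 0, 0, 0, 0, 0]
}}

```text
t: 6.85
eef_pos: [735.0, -12.6, 146.2]
tcp_rot: [-3.141, -0.001, 3.011]
ft_force: [-0.1, -0.5, -1.9]
opening: 0.524
grip_force: 30.0
```

```bash
python3 -c "
from h import *
o=bars(29,'d1')
bars(29,None,80)
im=cv2.imread('pics/d1.png');cv2.imwrite('pics/d1v.png',cv2.resize(im,(800,600)))
"
```

```text
TCP [735.  -12.6 146.2] 3.0107
[662.9  -0.8] 6.1711 42.0 13.0 tool 73.0 2.2 bgr [100, 104, 107]
[663.5 128. ] 6.183 41.7 14.1 tool 89.2 130.0 bgr [195, 213, 42]
TCP [735.1 -12.6 146.5] 3.0106
[663.1  -0.8] 6.1735 42.7 13.6 tool 73.0 2.3 bgr [100, 105, 108]
[663.4 128. ] 6.1917 42.4 14.5 tool 89.5 130.0 bgr [196, 215, 41]
```

View pics/d1v.png

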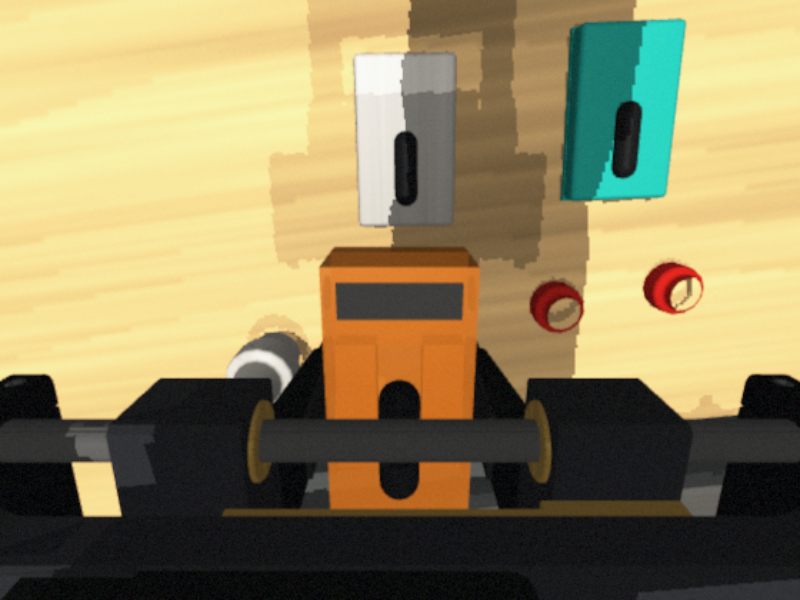

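The dock bar shows at (405,168), and c4 is held straight with its tail edge at row 265 and its key between rows 380 and 498. Next: the held block's offset in the tool frame.

```bash
cat >> h.py <<'E'
def tool(uv,dz,info=None,s=None,sc=0.7):
    "pixel (800x600 view) -> tool x,y at height dz above TCP"
    s=s or monitor.state(); i=info or viewer.camera_info("wrist")
    p=s["eef_pos"]; a=s["tcp_rot"][2]
    q=world(i,(uv[0]*sc,uv[1]*sc),p[2]+dz)-p
    return np.round([q[0]*np.cos(a)+q[1]*np.sin(a),q[0]*np.sin(a)-q[1]*np.cos(a)],1)
E
python3 -c "
from h import *
print('tail corners (exp 45,+-25)',tool((321,265),27.7),tool((479,265),27.7))
print('key ends (exp 7, -37)',tool((399.5,379),36.7),tool((399.5,499),36.7))
over((663,-.8),6.172,100)"
```

```text
tail corners (exp 45,+-25) [ 46.4 -25.7] [46.4 23.3]
key ends (exp 7, -37) [12.1 -1.4] [-32.3  -1.4]
t 7.0 now [735.2 -12.5 146.7] yaw 3.0106 -> turn -0.0126 then shift [0.5871 0.0243 0.3116] q6end -7.74
```

```bash
python3 -c "
from h import *
for dz,r in((70,440),(37,400),(28,300),(-25,300),(-60,170),(-117,165)): print(dz,tool((398.7,r),dz))
g=cv2.imread('pics/d1_raw.png') if 0 else cv2.imread('pics/d1.png')
# dock outline cols at view row ~110
r=g[50:56,235:330].mean(0).astype(int); print(r.min(1).tolist())
for row in (190,200,215): print(row,g[row-1:row+2,210:350].mean(0).astype(int)[:,0].tolist())
"
```

```text
70 [12.1 -1.6]
37 [ 4.9 -1.6]
28 [35.2 -1.6]
-25 [19.4 -1.7]
-60 [73.2 -1.7]
-117 [75.  -1.9]
[143, 144, 144, 148, 159, 166, 167, 167, 167, 167, 167, 162, 157, 180, 223, 240, 246, 245, 245, 244, 244, 244, 244, 244, 244, 244, 243, 243, 242, 242, 244, 245, 246, 245, 244, 243, 243, 242, 242, 242, 244, 243, 242, 243, 241, 238, 220, 145, 145, 143, 144, 144, 142, 143, 144, 144, 143, 143, 141, 140, 141, 141, 142, 143, 143, 143, 141, 140, 142, 142, 143, 143, 145, 144, 146, 147, 147, 144, 141, 142, 142, 138, 126, 106, 88, 90, 92, 90, 91, 90, 92, 92, 90, 90, 92]
190 [154, 156, 156, 156, 156, 156, 156, 155, 154, 155, 156, 157, 147, 112, 57, 56, 58, 58, 58, 59, 54, 53, 48, 48, 46, 47, 46, 47, 47, 49, 47, 48, 49, 48, 49, 49, 50, 49, 48, 47, 51, 50, 49, 49, 49, 49, 50, 50, 47, 49, 50, 48, 51, 50, 49, 50, 50, 49, 48, 49, 49, 51, 49, 48, 49, 49, 49, 48, 47, 47, 46, 48, 47, 49, 48, 46, 49, 46, 47, 47, 46, 46, 48, 46, 47, 47, 49, 48, 46, 46, 47, 47, 45, 47, 45, 42, 44, 45, 43, 43, 44, 46, 44, 43, 42, 43, 44, 44, 43, 44, 43, 44, 43, 41, 44, 44, 43, 44, 46, 43, 47, 46, 45, 43, 45, 56, 76, 83, 84, 83, 84
[... 496 characters left out ...]
 59, 61, 58, 60, 52, 41, 39, 41, 40, 40, 40, 42, 43, 44, 46, 69, 90, 90, 89, 90, 90, 91, 90, 92, 91, 90, 91, 92, 92, 91]
215 [158, 157, 159, 158, 158, 157, 157, 157, 157, 160, 158, 158, 158, 157, 127, 52, 48, 42, 42, 42, 46, 46, 47, 42, 44, 53, 61, 60, 60, 57, 59, 58, 59, 61, 60, 60, 60, 59, 57, 59, 59, 58, 61, 60, 60, 61, 58, 61, 59, 58, 61, 57, 60, 60, 57, 60, 60, 61, 59, 59, 57, 60, 59, 60, 60, 60, 59, 60, 58, 60, 60, 58, 61, 62, 59, 58, 60, 60, 60, 63, 62, 58, 61, 60, 58, 58, 59, 62, 62, 60, 60, 59, 59, 58, 59, 58, 57, 60, 60, 60, 60, 59, 61, 60, 60, 60, 60, 58, 58, 61, 59, 59, 61, 56, 41, 39, 40, 42, 43, 39, 38, 39, 40, 44, 61, 88, 92, 93, 91, 94, 94, 91, 93, 96, 94, 94, 94, 95, 95, 95]
```

Depth by depth, the gripper mid-plane reads about -1.6 mm in tool y, so that's a fixed camera offset. I'll match camera readings of the dock bar against the held block so it cancels.

Request:
{"api": "move_arm", "payload": {
  "moves": [0, 0, 0, -0.013, 0.145, 0.008, 0, 0, 0.145, 0.008, 0, 0, 0.145, 0.008, 0, 0, 0.143, 0.009, 0, 0, 0, 0, 0.22, 0, 0, 0, 0.22, 0, 0, 0, 0.22, 0, 0, 0, 0, 0, 0, 0, 0, 0]
}}

```text
t: 8.2
eef_pos: [650.6, 2.8, 49.1]
tcp_rot: [-3.142, 0.002, 3.033]
ft_force: [0.5, 0.1, -1.4]
opening: 0.522
grip_force: 30.0
```

```bash
python3 -c "
from h import *
over((663,-.8),6.172,28)
snap('wrist','d2')"
```

```text
t 8.2 now [650.6   2.8  49.1] yaw 3.0325 -> turn 0.0014 then shift [ 0.015  -0.0147  0.1406] q6end -7.74
```

View pics/d2.png

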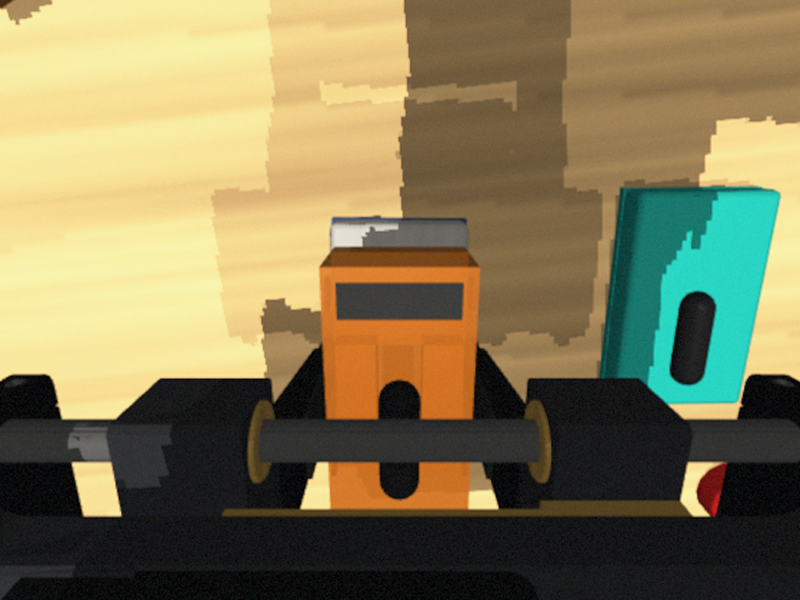

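The dock's tail edge spans columns 331 to 467 (mid 399) and the block's mid is 400, so y agrees. Checking x before lowering.

```bash
python3 -c "
from h import *
print(tool((331,219),-29),tool((467,219),-29),tool((321,265),27.7),tool((479,265),27.7))"
```

```text
[ 53.9 -30.2] [53.8 27.1] [ 46.6 -25.7] [46.5 23.3]
```

Request:
{"api": "move_arm", "payload": {
  "moves": [0, 0, 0.04, 0, 0, 0, 0.03, 0, 0, 0, 0.025, 0, 0, 0, 0.02, 0, 0, 0, 0.015, 0, 0, 0, 0.01, 0, 0, 0, 0, 0, 0, 0, 0, 0]
}}

```text
t: 9.25
eef_pos: [649.9, 3.0, 28.3]
tcp_rot: [-3.141, 0.001, 3.033]
ft_force: [-5.9, 0.9, 14.5]
opening: 0.523
grip_force: 30.0
```

Request:
{"api": "move_arm", "payload": {
  "moves": [0.007, 0, 0, 0, 0, 0, 0.007, 0, 0, 0, 0, 0, 0, 0, 0, 0]
}}

```text
t: 9.75
eef_pos: [650.0, 3.0, 28.3]
tcp_rot: [-3.142, 0.003, 3.032]
ft_force: [-3.7, -0.4, 19.2]
opening: 0.525
grip_force: 30.0
```

Request:
{"api": "move_arm", "payload": {
  "moves": [0, 0, 0, 0, 0, 0, 0, 0, 0, 0, -0.1, 0, 0, 0, -0.3, 0, 0, 0, -0.4, 0, 0, 0, 0, 0, 0, 0, 0, 0],
  "claw": 80
}}

```text
t: 10.62
eef_pos: [648.6, 3.2, 145.9]
tcp_rot: [-3.142, 0.0, 3.033]
ft_force: [0.6, 0.1, -0.1]
opening: 0.841
grip_force: 0.0
```

```bash
python3 -c "
from h import *
bars(65,'s1',thr=80)
print(monitor.state()['opening'])
view((459,-124),np.radians(-71.8))"
```

```text
TCP [648.6   3.2 145.9] 3.0325
[ 6.609e+02 -2.000e-01] 6.1741 42.7 12.7 tool -12.7 -2.0 bgr [28, 105, 195]
[650.2 113.1] 6.1926 36.7 12.9 tool 10.3 109.5 bgr [175, 193, 36]
0.8428616105340349
t 10.7 now [648.3   3.2 145. ] yaw 3.0324 -> turn 0.7283 then shift [-0.9234 -1.4638 -0.0332] q6end -0.7
```

Request:
{"api": "move_arm", "payload": {
  "moves": [0, 0, 0, 0.104, 0, 0, 0, 0.104, 0, 0, 0, 0.104, 0, 0, 0, 0.104, 0, 0, 0, 0.104, 0, 0, 0, 0.104, 0, 0, 0, 0.104]
}}

```text
t: 11.55
eef_pos: [648.2, 3.2, 144.0]
tcp_rot: [-3.139, -0.001, 1.883]
ft_force: [0.5, 0.9, -0.1]
opening: 0.842
grip_force: 0.0
```

Request:
{"api": "move_arm", "payload": {
  "moves": [-0.185, -0.293, 0, 0, -0.185, -0.293, 0, 0, -0.185, -0.293, 0, 0, -0.185, -0.293, 0, 0, -0.185, -0.293, 0, 0, 0, 0, 0, 0, 0, 0, 0, 0],
  "claw": 90
}}

```text
t: 12.42
eef_pos: [483.5, -197.2, 145.1]
tcp_rot: [-3.141, -0.001, 1.888]
ft_force: [0.9, -0.0, 0.1]
opening: 0.942
grip_force: 0.0
```

```bash
python3 -c "
from h import *
o=bars(45,'w2',thr=80)
o=[q for q in o if abs(q[5]-76)<12 and abs(q[6])<15][0]
over(o[0],o[1],60); print(o[0]-[45*0,0])"
```

```text
TCP [ 483.5 -197.2  145.1] 1.8882
[ 461.3 -128. ] 5.0631 42.1 13.0 tool 72.7 0.5 bgr [57, 125, 210]
t 12.5 now [ 483.9 -196.8  145.1] yaw 1.8893 -> turn -0.0205 then shift [0.5822 0.0163 0.5677] q6end -6.88
[ 461.3 -128. ]
```

Request:
{"api": "move_arm", "payload": {
  "moves": [0, 0, 0, -0.0205, 0.146, 0.007, 0.142, 0, 0.146, 0.007, 0.142, 0, 0.146, 0.007, 0.142, 0, 0.144, 0.006, 0.142, 0, 0, 0, 0, 0, 0, 0, 0, 0]
}}

```text
t: 13.35
eef_pos: [458.3, -114.2, 61.1]
tcp_rot: [3.141, 0.001, 1.923]
ft_force: [0.6, -1.0, 0.7]
opening: 0.946
grip_force: 0.0
```

Request:
{"api": "move_arm", "payload": {
  "moves": [0, 0, 0.15, 0, 0, 0, 0.1, 0, 0, 0, 0.08, 0, 0, 0, 0.01, 0, 0, 0, 0, 0]
}}

```text
t: 13.98
eef_pos: [457.7, -114.2, 9.9]
tcp_rot: [3.141, 0.0, 1.921]
ft_force: [0.9, -0.4, -0.6]
opening: 0.945
grip_force: 0.0
```

Request:
{"api": "move_arm", "payload": {
  "moves": [0, 0, 0, 0, 0, 0, 0, 0, 0, 0, 0, 0, 0, 0, 0, 0, 0, 0, 0, 0],
  "claw": 30
}}

```text
t: 14.6
eef_pos: [457.4, -114.0, 9.6]
tcp_rot: [3.142, 0.0, 1.921]
ft_force: [0.1, -0.4, 0.8]
opening: 0.527
grip_force: 30.0
```

```bash
python3 -c "
from h import *
over((461.3,-128),5.0631,8)"
```

```text
t 14.6 now [ 457.4 -114.     9.6] yaw 1.9211 -> turn -0.0003 then shift [ 0.0034 -0.0076  0.0108] q6end -6.88
```

Request:
{"api": "move_arm", "payload": {
  "moves": [0, 0, -0.1, 0, 0, 0, -0.3, 0, 0, 0, -0.4, 0, 0, 0, -0.38, 0, 0, 0, 0, 0]
}}

```text
t: 15.22
eef_pos: [458.6, -114.4, 191.0]
tcp_rot: [3.136, 0.005, 1.921]
ft_force: [-0.4, 0.0, -0.5]
opening: 0.523
grip_force: 30.0
```

```bash
python3 -c "
from h import *
view((661.5,-.5),6.174,186)"
```

```text
t 15.2 now [ 458.6 -114.4  191. ] yaw 1.9213 -> turn -0.7073 then shift [-1.774   0.9019  0.0333] q6end -7.76
```

Request:
{"api": "move_arm", "payload": {
  "moves": [0, 0, 0, -0.101, 0, 0, 0, -0.101, 0, 0, 0, -0.101, 0, 0, 0, -0.101, 0, 0, 0, -0.101, 0, 0, 0, -0.101, 0, 0, 0, -0.101]
}}

```text
t: 16.1
eef_pos: [456.7, -113.7, 185.9]
tcp_rot: [3.141, -0.002, 3.037]
ft_force: [-1.2, -0.0, -1.8]
opening: 0.524
grip_force: 30.0
```

Request:
{"api": "move_arm", "payload": {
  "moves": [-0.296, 0.15, 0, 0, -0.296, 0.15, 0, 0, -0.296, 0.15, 0, 0, -0.296, 0.15, 0, 0, -0.296, 0.15, 0, 0, -0.294, 0.152, 0.03, 0, 0, 0, 0, 0, 0, 0, 0, 0]
}}

```text
t: 17.1
eef_pos: [735.8, -8.7, 180.8]
tcp_rot: [-3.141, -0.003, 3.032]
ft_force: [-1.6, 0.1, -2.4]
opening: 0.521
grip_force: 30.0
```

```bash
cat >> h.py <<'E'
def tailrow(name,dz):
    "held block tail edge: row where top face (brighter) starts, near the mid column of raw wrist picture"
    g=cv2.imread(f"pics/{name}.png").astype(int); out=[]
    for c in (232,245,280,315,328):
        col=g[150:200,c-1:c+2].sum(2).mean(1); d=col[2:]-col[:-2]; out.append(151+int(np.argmax(d)))
    r=g[194:198].max(2).mean(0); s=r[150:400]
    print("tail rows",out,"x at",dz,[tool((280,o),dz,sc=1)[0] for o in out])
E
python3 -c "
from h import *
bars(65,'s2',thr=80)
tailrow('s2',26.4)
tailrow('d1',27.7)
g=cv2.imread('pics/s2.png');print(g[170:200:1,280].tolist())"
```

```text
TCP [735.8  -8.7 180.8] 3.0319
[ 6.634e+02 -4.000e-01] 6.1735 41.7 12.7 tool 72.8 0.3 bgr [65, 147, 234]
[662.9 113.7] 6.1735 37.7 12.7 tool 85.8 113.7 bgr [199, 218, 48]
tail rows [184, 184, 184, 183, 183] x at 26.4 [np.float64(46.8), np.float64(46.8), np.float64(46.8), np.float64(47.2), np.float64(47.2)]
tail rows [186, 186, 186, 187, 187] x at 27.7 [np.float64(46.2), np.float64(46.2), np.float64(46.2), np.float64(45.7), np.float64(45.7)]
[[52, 80, 104], [14, 50, 86], [13, 49, 86], [27, 58, 98], [25, 66, 113], [13, 66, 120], [28, 73, 125], [21, 71, 124], [28, 74, 125], [27, 73, 124], [25, 72, 125], [20, 68, 123], [30, 71, 124], [24, 79, 137], [41, 107, 193], [50, 130, 226], [44, 127, 223], [47, 127, 223], [49, 129, 223], [52, 130, 225], [51, 129, 224], [49, 127, 223], [50, 129, 225], [48, 130, 224], [55, 110, 185], [81, 71, 91], [101, 52, 28], [98, 50, 20], [96, 52, 19], [94, 44, 7]]
```

The stack bar reads (663.4, -0.4), against (663.0, -0.8) for the dock key, so c4 is seated properly. Placing c1 next.

Request:
{"api": "move_arm", "payload": {
  "moves": [0.143, 0.004, 0, 0, 0.143, 0.004, 0, 0, 0.143, 0.004, 0, 0, 0.141, 0.0025, 0, 0, 0, 0, 0.22, 0, 0, 0, 0.22, 0, 0, 0, 0.2, 0, 0, 0, 0, 0, 0, 0, 0, 0]
}}

```text
t: 18.27
eef_pos: [652.3, 2.5, 87.6]
tcp_rot: [-3.141, 0.002, 3.031]
ft_force: [-0.0, 0.3, -1.7]
opening: 0.525
grip_force: 30.0
```

```bash
python3 -c "
from h import *
go(650.2-.95,2.9,65.6,3.032)
s=monitor.state();print(s['opening'],s['grip_force'])"
```

```text
t 18.3 now [652.3   2.5  87.6] yaw 3.0312 -> turn -0.0005 then shift [0.0202 0.0006 0.1466] q6end -1.46
0.5249392648986279 29.974735770374537
```

Request:
{"api": "move_arm", "payload": {
  "moves": [0.007, 0, 0.04, 0, 0, 0, 0.03, 0, 0, 0, 0.025, 0, 0, 0, 0.02, 0, 0, 0, 0.015, 0, 0, 0, 0.01, 0, 0, 0, 0.01, 0, 0, 0, 0, 0, 0, 0, 0, 0]
}}

```text
t: 19.4
eef_pos: [651.0, 3.0, 65.6]
tcp_rot: [-3.141, 0.001, 3.032]
ft_force: [-7.3, 0.7, 17.9]
opening: 0.526
grip_force: 30.0
```

Seated at z = 65.6, exactly as predicted. Release and move on to c3.

Request:
{"api": "move_arm", "payload": {
  "moves": [0, 0, 0, 0, 0, 0, 0, 0, 0, 0, -0.1, 0, 0, 0, -0.3, 0, 0, 0, -0.3, 0, 0, 0, 0, 0],
  "claw": 80
}}

```text
t: 20.15
eef_pos: [652.4, 2.9, 173.1]
tcp_rot: [3.142, 0.007, 3.032]
ft_force: [-0.6, 0.6, -0.5]
opening: 0.842
grip_force: 0.0
```

```bash
python3 -c "
from h import *
bars(101,'s3',thr=80)
view((402,-282),np.radians(-53.3),146)"
```

```text
TCP [652.4   2.9 173.1] 3.0318
[6.607e+02 1.000e-01] 6.1734 42.3 13.0 tool -8.5 -1.8 bgr [26, 101, 187]
t 20.2 now [651.5   2.9 170.7] yaw 3.0317 -> turn 0.5223 then shift [-1.0411 -2.4687  0.1647] q6end -1.29
```

Request:
{"api": "move_arm", "payload": {
  "moves": [0, 0, 0, 0.1045, 0, 0, 0, 0.1045, 0, 0, 0, 0.1045, 0, 0, 0, 0.1045, 0, 0, 0, 0.1045]
}}

```text
t: 20.82
eef_pos: [650.4, 3.0, 167.4]
tcp_rot: [-3.14, -0.001, 2.205]
ft_force: [0.0, -0.5, -0.2]
opening: 0.842
grip_force: 0.0
```

Request:
{"api": "move_arm", "payload": {
  "moves": [-0.13, -0.3085, 0.02, 0, -0.13, -0.3085, 0.02, 0, -0.13, -0.3085, 0.02, 0, -0.13, -0.3085, 0.02, 0, -0.13, -0.3085, 0.02, 0, -0.13, -0.3085, 0.02, 0, -0.13, -0.3085, 0.02, 0, -0.13, -0.3085, 0.02, 0, 0, 0, 0, 0, 0, 0, 0, 0],
  "claw": 90
}}

```text
t: 22.08
eef_pos: [447.0, -342.8, 144.0]
tcp_rot: [-3.141, -0.001, 2.21]
ft_force: [1.0, 0.1, 0.2]
opening: 0.944
grip_force: 0.0
```

```bash
python3 -c "
from h import *
o=bars(45,'w3',thr=80)
o=[q for q in o if abs(q[5]-76)<14 and abs(q[6])<15][0]
over(o[0],o[1],60)"
```

```text
TCP [ 447.  -342.8  144. ] 2.2104
[ 404.1 -284.9] 5.4516 42.0 12.9 tool 72.1 0.1 bgr [57, 129, 216]
t 22.1 now [ 447.4 -342.4  144.1] yaw 2.2114 -> turn -0.0628 then shift [0.5775 0.045  0.5609] q6end -7.63
```

Request:
{"api": "move_arm", "payload": {
  "moves": [0, 0, 0, -0.063, 0.145, 0.014, 0.14, 0, 0.145, 0.014, 0.14, 0, 0.145, 0.014, 0.14, 0, 0.143, 0.014, 0.14, 0, 0, 0, 0, 0, 0, 0, 0, 0]
}}

```text
t: 23.0
eef_pos: [396.2, -273.9, 61.3]
tcp_rot: [3.141, 0.002, 2.311]
ft_force: [-0.8, -0.6, 0.0]
opening: 0.946
grip_force: 0.0
```

Request:
{"api": "move_arm", "payload": {
  "moves": [0, 0, 0.15, 0, 0, 0, 0.1, 0, 0, 0, 0.08, 0, 0, 0, 0.01, 0, 0, 0, 0, 0]
}}

```text
t: 23.62
eef_pos: [395.1, -273.7, 9.7]
tcp_rot: [-3.142, 0.0, 2.31]
ft_force: [-0.4, -1.2, -0.7]
opening: 0.947
grip_force: 0.0
```

Request:
{"api": "move_arm", "payload": {
  "moves": [0, 0, 0, 0, 0, 0, 0, 0, 0, 0, 0, 0, 0, 0, 0, 0, 0, 0, 0, 0],
  "claw": 30
}}

```text
t: 24.25
eef_pos: [395.1, -273.6, 9.6]
tcp_rot: [-3.142, 0.0, 2.31]
ft_force: [-0.5, -0.4, 0.9]
opening: 0.522
grip_force: 30.0
```

Request:
{"api": "move_arm", "payload": {
  "moves": [0, 0, -0.1, 0, 0, 0, -0.35, 0, 0, 0, -0.4, 0, 0, 0, -0.4, 0, 0, 0, -0.2, 0, 0, 0, 0, 0]
}}

```text
t: 25.0
eef_pos: [395.3, -273.8, 229.7]
tcp_rot: [3.141, 0.005, 2.31]
ft_force: [0.4, -0.2, -2.3]
opening: 0.519
grip_force: 30.0
```

```bash
python3 -c "
from h import *
view((663.4,-.4),6.174,217)"
```

```text
t 25.0 now [ 395.3 -273.8  229.7] yaw 2.3099 -> turn -0.4599 then shift [-2.0901  2.0063  0.0844] q6end -7.76
```

Request:
{"api": "move_arm", "payload": {
  "moves": [0, 0, 0, -0.115, 0, 0, 0, -0.115, 0, 0, 0, -0.115, 0, 0, 0, -0.115]
}}

```text
t: 25.5
eef_pos: [394.4, -273.0, 225.7]
tcp_rot: [3.14, -0.002, 3.038]
ft_force: [-0.7, 0.3, -2.0]
opening: 0.526
grip_force: 30.0
```

Request:
{"api": "move_arm", "payload": {
  "moves": [-0.232, 0.223, 0.01, 0, -0.232, 0.223, 0.01, 0, -0.232, 0.223, 0.01, 0, -0.232, 0.223, 0.01, 0, -0.232, 0.223, 0.01, 0, -0.232, 0.223, 0.01, 0, -0.232, 0.223, 0.01, 0, -0.232, 0.223, 0.01, 0, -0.232, 0.223, 0, 0, 0, 0, 0, 0]
}}

```text
t: 26.75
eef_pos: [739.9, -6.0, 211.8]
tcp_rot: [3.141, -0.003, 3.035]
ft_force: [-0.7, -0.9, -2.3]
opening: 0.527
grip_force: 30.0
```

Request:
{"api": "move_arm", "payload": {
  "moves": [0, 0, 0, 0]
}}

```text
t: 26.88
eef_pos: [738.3, -8.5, 213.2]
tcp_rot: [-3.141, -0.003, 3.033]
ft_force: [-1.0, 0.9, -0.8]
opening: 0.525
grip_force: 30.0
```

```bash
cat >> h.py <<'E'
def place(z,name,dz,seat,thr=80):
    o=bars(z,name,thr=thr); tailrow(name,dz)
    o=[q for q in o if abs(q[5]-74)<14 and abs(q[6])<15][0]
    g=cv2.imread(f"pics/{name}.png"); 
    tx=float(input()) if 0 else None
    return o
E
python3 -c "
from h import *
o=place(101,'s4',26.4,0)
s=monitor.state(); print(s['grip_force'],s['opening'])"
```

```text
TCP [738.3  -8.5 213.2] 3.0327
[ 6.636e+02 -3.000e-01] 6.1743 41.7 12.7 tool 75.2 0.0 bgr [61, 139, 227]
tail rows [185, 185, 156, 185, 185] x at 26.4 [np.float64(46.3), np.float64(46.3), np.float64(59.2), np.float64(46.3), np.float64(46.3)]
29.99992160126567 0.5246992881744066
```

Request:
{"api": "move_arm", "payload": {
  "moves": [0.148, 0.003, 0, 0, 0.148, 0.003, 0, 0, 0.148, 0.003, 0, 0, 0.147, 0.003, 0, 0, 0, 0, 0.21, 0, 0, 0, 0.2, 0, 0, 0, 0.2, 0, 0, 0, 0, 0, 0, 0, 0, 0]
}}

```text
t: 28.05
eef_pos: [651.5, 2.5, 124.9]
tcp_rot: [-3.141, 0.001, 3.032]
ft_force: [-0.2, 0.9, -1.2]
opening: 0.526
grip_force: 30.0
```

```bash
python3 -c "
from h import *
go(650.3,2.9,101.6,3.0327)
s=monitor.state(); print(s['grip_force'],s['opening'])"
```

```text
t 28.1 now [651.5   2.5 124.9] yaw 3.0318 -> turn -0.0006 then shift [0.008  0.0019 0.1555] q6end -1.46
29.999818447977304 0.5257733966924479
```

Request:
{"api": "move_arm", "payload": {
  "moves": [0.006, 0, 0.04, 0, 0, 0, 0.03, 0, 0, 0, 0.025, 0, 0, 0, 0.02, 0, 0, 0, 0.02, 0, 0, 0, 0.015, 0, 0, 0, 0.01, 0, 0, 0, 0, 0, 0, 0, 0, 0]
}}

```text
t: 29.18
eef_pos: [650.4, 3.2, 101.6]
tcp_rot: [-3.141, 0.001, 3.033]
ft_force: [-8.1, -0.9, 17.8]
opening: 0.525
grip_force: 30.0
```

Seated at z = 101.6. Now the cap.

Request:
{"api": "move_arm", "payload": {
  "moves": [0, 0, 0, 0, 0, 0, 0, 0, 0, 0, -0.1, 0, 0, 0, -0.3, 0, 0, 0, -0.2, 0, 0, 0, 0, 0],
  "claw": 80
}}

```text
t: 29.92
eef_pos: [651.3, 3.1, 192.8]
tcp_rot: [-3.142, 0.005, 3.033]
ft_force: [0.7, -1.0, -0.5]
opening: 0.841
grip_force: 0.0
```

```bash
python3 -c "
from h import *
view((545.4,-385.7),5.9592,146)"
```

```text
t 29.9 now [651.3   3.1 192.8] yaw 3.0325 -> turn 0.1368 then shift [-0.6678 -2.682   0.3118] q6end -8.12
```

Request:
{"api": "move_arm", "payload": {
  "moves": [0, 0, 0, 0.0684, 0, 0, 0, 0.0684, -0.083, -0.335, 0.039, 0, -0.083, -0.335, 0.039, 0, -0.083, -0.335, 0.039, 0, -0.083, -0.335, 0.039, 0, -0.083, -0.335, 0.039, 0, -0.083, -0.335, 0.039, 0, -0.083, -0.335, 0.039, 0, -0.083, -0.335, 0.039, 0],
  "claw": 90
}}

```text
t: 31.18
eef_pos: [616.2, -411.1, 141.7]
tcp_rot: [3.141, -0.001, 2.817]
ft_force: [0.4, -0.4, 0.4]
opening: 0.944
grip_force: 0.0
```

Request:
{"api": "move_arm", "payload": {
  "moves": [0, 0, 0, 0, 0, 0, 0, 0, 0, 0, 0, 0]
}}

```text
t: 31.55
eef_pos: [617.1, -408.4, 142.9]
tcp_rot: [3.141, -0.0, 2.819]
ft_force: [-0.1, 0.5, 0.0]
opening: 0.949
grip_force: 0.0
```

```bash
python3 -c "
from h import *
o=bars(44,'w4',thr=80)
o=[q for q in o if abs(q[5]-76)<25 and abs(q[6])<40][0]
over(o[0],o[1],60)"
```

```text
TCP [ 617.1 -408.4  142.9] 2.8189
[ 525.4 -397.8] 5.9405 44.1 14.0 tool 90.3 -19.1 bgr [43, 51, 225]
t 31.6 now [ 617.2 -408.4  143. ] yaw 2.819 -> turn 0.0128 then shift [ 0.7    -0.1393  0.5537] q6end -8.17
```

View pics/w4.png

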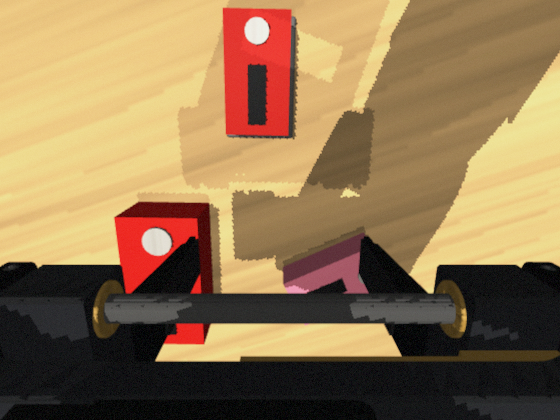

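The parking plate was knocked about 23 mm aside. The cap is now at (258,70) in the view, with its bar at (525.4, -397.8). Grasping it at its new place.

Request:
{"api": "move_arm", "payload": {
  "moves": [0, 0, 0, 0.013, 0.233, -0.043, 0, 0, 0.233, -0.043, 0, 0, 0.234, -0.043, 0, 0, 0, 0, 0.28, 0, 0, 0, 0.27, 0, 0, 0, 0, 0, 0, 0, 0, 0]
}}

```text
t: 32.6
eef_pos: [512.1, -392.7, 61.7]
tcp_rot: [-3.141, 0.001, 2.797]
ft_force: [0.5, -0.3, 0.8]
opening: 0.953
grip_force: 0.0
```

```bash
python3 -c "
from h import *
over((525.4,-397.8),5.9405,17)
snap('wrist','g4')"
```

```text
t 32.6 now [ 512.1 -392.7   61.7] yaw 2.7973 -> turn -0.001 then shift [ 0.0049 -0.0024  0.2982] q6end -8.17
```

View pics/g4.png

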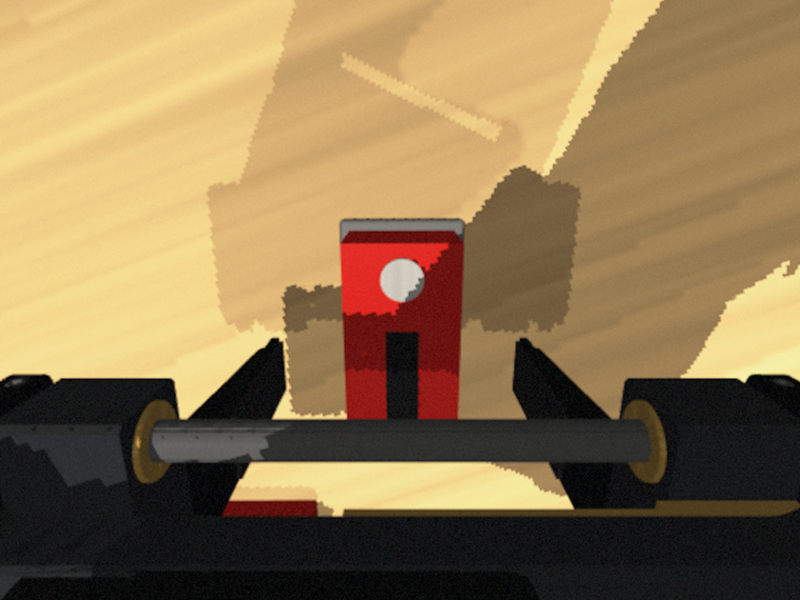

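The cap's centre is at column 402 and the fingers' at 398.5, so I'll nudge +1.2 mm in y, descend and grip.

Request:
{"api": "move_arm", "payload": {
  "moves": [0.003, 0.008, 0.1, 0, 0, 0, 0.1, 0, 0, 0, 0.08, 0, 0, 0, 0.013, 0, 0, 0, 0, 0]
}}

```text
t: 33.28
eef_pos: [511.4, -391.2, 16.2]
tcp_rot: [-3.142, -0.0, 2.797]
ft_force: [-0.3, 1.3, 0.4]
opening: 0.949
grip_force: 0.0
```

Request:
{"api": "move_arm", "payload": {
  "moves": [0, 0, 0, 0, 0, 0, 0, 0, 0, 0, 0, 0, 0, 0, 0, 0, 0, 0, 0, 0],
  "claw": 30
}}

```text
t: 33.9
eef_pos: [511.4, -391.1, 16.4]
tcp_rot: [-3.141, 0.0, 2.797]
ft_force: [-0.9, 0.7, 1.2]
opening: 0.526
grip_force: 30.0
```

Request:
{"api": "move_arm", "payload": {
  "moves": [0, 0, -0.05, 0, 0, 0, -0.1, 0, 0, 0, -0.3, 0, 0, 0, -0.4, 0, 0, 0, -0.4, 0, 0, 0, -0.3, 0, 0, 0, 0, 0]
}}

```text
t: 34.78
eef_pos: [512.1, -391.7, 253.8]
tcp_rot: [-3.139, 0.007, 2.797]
ft_force: [0.7, 0.3, -3.2]
opening: 0.524
grip_force: 30.0
```

```bash
python3 -c "
from h import *
view((663.6,-.3),6.174,252)"
```

```text
t 34.8 now [ 512.1 -391.7  253.8] yaw 2.7973 -> turn -0.1497 then shift [-1.2319  2.7038  0.0121] q6end -7.76
```

Request:
{"api": "move_arm", "payload": {
  "moves": [0, 0, 0, -0.15, -0.137, 0.3, 0, 0, -0.137, 0.3, 0, 0, -0.137, 0.3, 0, 0, -0.137, 0.3, 0, 0, -0.137, 0.3, 0, 0, -0.137, 0.3, 0, 0, -0.137, 0.3, 0, 0, -0.137, 0.302, 0, 0, -0.136, 0.302, 0, 0]
}}

```text
t: 36.02
eef_pos: [757.5, -17.9, 247.8]
tcp_rot: [-3.141, -0.002, 2.985]
ft_force: [-0.2, -0.2, -0.9]
opening: 0.524
grip_force: 30.0
```

Request:
{"api": "move_arm", "payload": {
  "moves": [0, 0, 0, 0, 0, 0, 0, 0, 0, 0, 0, 0]
}}

```text
t: 36.4
eef_pos: [756.8, -20.6, 248.7]
tcp_rot: [-3.141, -0.0, 2.983]
ft_force: [-0.4, 0.1, -0.8]
opening: 0.526
grip_force: 30.0
```

```bash
python3 -c "
from h import *
o=place(137,'s5',27.6,0)
s=monitor.state(); print(s['grip_force'],s['opening'])
print([r for r in cv2.imread('pics/s5.png')[170:200,230].tolist()])"
```

```text
TCP [756.8 -20.6 248.7] 2.9834
[ 6.637e+02 -3.000e-01] 6.1684 41.8 12.8 tool 95.1 5.3 bgr [72, 154, 238]
tail rows [190, 156, 190, 155, 151] x at 27.6 [np.float64(44.3), np.float64(59.4), np.float64(44.3), np.float64(59.8), np.float64(61.5)]Traceback (most recent call last):
  File "<string>", line 3, in <module>
    o=place(137,'s5',27.6,0)
  File "h.py", line 80, in place
    o=[q for q in o if abs(q[5]-74)<14 and abs(q[6])<15][0]
      ~~~~~~~~~~~~~~~~~~~~~~~~~~~~~~~~~~~~~~~~~~~~~~~~~~^^^
IndexError: list index out of range
```

```bash
python3 -c "
from h import *
go(648.4,3.1,158,3.0315)
g=cv2.imread('pics/s5.png')
for c in (235,255,280,300,325): print(c,g[180:196,c,2].tolist())"
```

```text
t 36.5 now [756.9 -20.6 248.9] yaw 2.9832 -> turn -0.0307 then shift [0.736  0.0776 0.6063] q6end -1.46
235 [91, 89, 91, 88, 91, 90, 90, 90, 91, 91, 104, 115, 114, 113, 114, 117]
255 [92, 92, 91, 91, 92, 88, 89, 89, 87, 91, 108, 114, 115, 115, 116, 113]
280 [91, 87, 88, 89, 91, 91, 90, 91, 87, 92, 109, 120, 119, 115, 115, 113]
300 [91, 90, 92, 89, 91, 91, 95, 89, 90, 97, 111, 117, 119, 115, 117, 115]
325 [91, 92, 91, 92, 90, 90, 89, 92, 88, 95, 110, 111, 113, 114, 113, 113]
```

Tail edge at row 190 confirmed, so I'm moving over the stack.

Request:
{"api": "move_arm", "payload": {
  "moves": [0, 0, 0, -0.031, 0.184, 0.019, 0, 0, 0.184, 0.019, 0, 0, 0.184, 0.019, 0, 0, 0.184, 0.02, 0, 0, 0, 0, 0.2, 0, 0, 0, 0.2, 0, 0, 0, 0.2, 0, 0, 0, 0, 0, 0, 0, 0, 0]
}}

```text
t: 37.7
eef_pos: [649.2, 3.5, 160.2]
tcp_rot: [-3.142, 0.002, 3.033]
ft_force: [-0.2, 0.5, -1.8]
opening: 0.527
grip_force: 30.0
```

```bash
python3 -c "
from h import *
go(648.4,3.1,136.4,3.0315)
s=monitor.state(); print(s['grip_force'],s['opening'])
snap('wrist','p5')"
```

```text
t 37.7 now [649.2   3.5 160.2] yaw 3.0327 -> turn 0.0008 then shift [ 0.0053 -0.0035  0.1588] q6end -1.46
29.995436556637287 0.526776414228534
```

View pics/p5.png

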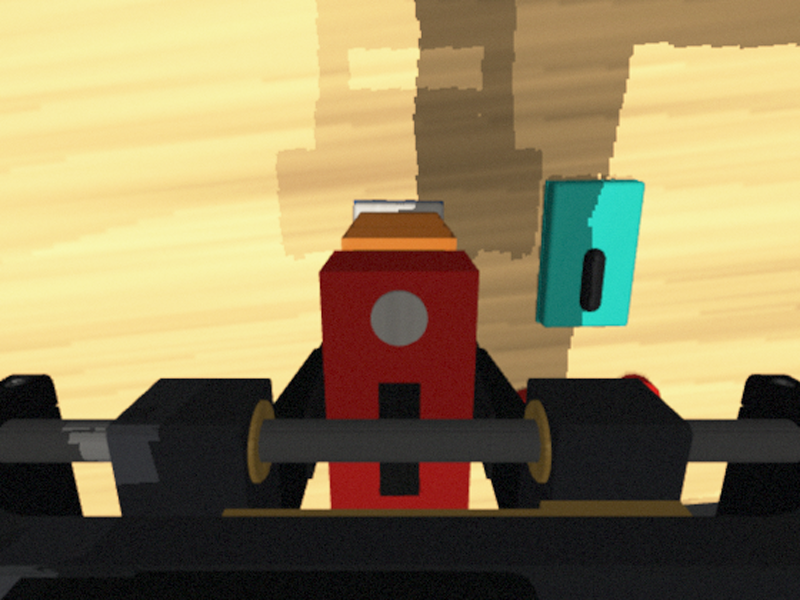

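The cap (320 to 478) is lined up over the stack, which shows at columns 342 to 457. Lowering.

Request:
{"api": "move_arm", "payload": {
  "moves": [0.004, -0.002, 0.04, 0, 0, 0, 0.035, 0, 0, 0, 0.025, 0, 0, 0, 0.02, 0, 0, 0, 0.02, 0, 0, 0, 0.015, 0, 0, 0, 0.01, 0, 0, 0, 0, 0, 0, 0, 0, 0]
}}

```text
t: 38.88
eef_pos: [648.2, 3.8, 136.3]
tcp_rot: [-3.141, 0.002, 3.033]
ft_force: [-7.0, -0.0, 17.8]
opening: 0.525
grip_force: 30.0
```

Request:
{"api": "move_arm", "payload": {
  "moves": [0, 0, 0, 0, 0, 0, 0, 0, 0, 0, -0.1, 0, 0, 0, -0.3, 0, 0, 0, -0.2, 0, 0, 0, 0, 0],
  "claw": 80
}}

```text
t: 39.62
eef_pos: [649.0, 3.8, 227.3]
tcp_rot: [-3.142, 0.005, 3.033]
ft_force: [-0.5, 0.1, -0.3]
opening: 0.839
grip_force: 0.0
```

```bash
python3 -c "
from h import *
bars(164,'s6',thr=80)
go(626,381,150,3.033)"
```

```text
TCP [649.    3.8 227.3] 3.0334
[6.628e+02 4.000e-01] 6.175 44.0 14.3 tool -14.0 -1.8 bgr [25, 30, 146]
t 39.7 now [648.4   3.8 225.3] yaw 3.0334 -> turn 0.0002 then shift [0.4209 2.4837 0.5022] q6end -0.92
```

Request:
{"api": "move_arm", "payload": {
  "moves": [0.0526, 0.31, 0, 0, 0.0526, 0.31, 0, 0, 0.0526, 0.31, 0, 0, 0.0526, 0.31, 0.05, 0, 0.0526, 0.31, 0.1, 0, 0.0526, 0.31, 0.1, 0, 0.0526, 0.31, 0.12, 0, 0.0526, 0.31, 0.13, 0, 0, 0, 0, 0, 0, 0, 0, 0],
  "claw": 0
}}

```text
t: 40.92
eef_pos: [625.4, 379.9, 148.2]
tcp_rot: [-3.141, -0.001, 3.034]
ft_force: [0.1, -0.6, 0.5]
opening: 0.007
grip_force: 0.0
```

```bash
python3 -c "
from h import *
s=monitor.state(); i=viewer.camera_info('wrist'); im=viewer.read_camera('wrist')[:,:,::-1].copy()
cv2.imwrite('pics/b1.png',im)
h=cv2.cvtColor(im,cv2.COLOR_BGR2HSV); m=cv2.inRange(h,(45,120,40),(80,255,255))
n,l,st,ce=cv2.connectedComponentsWithStats(m); k=1+np.argmax(st[1:,4]); print(st[k],ce[k])
for z in (50,58): print(z,world(i,ce[k],z).round(1))
print(s['eef_pos'],s['opening'])"
```

```text
[ 251   88   48   50 1867] [274.80557043 112.24584896]
50 [547.5 383.1  50. ]
58 [547.5 383.2  58. ]
[625.38684021 379.94981207 148.21535641] 0.006747280011418066
```

View pics/b1.png

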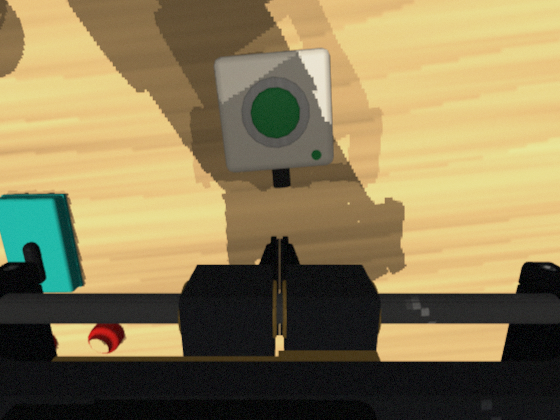

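The green button's centre is at pixel (275,112), which gives (547.5, 383). Its apparent size puts the top near z = 60. Moving over it and pressing slowly.

```bash
python3 -c "
from h import *
go(547.5,382,75,3.034)"
```

```text
t 41.0 now [625.7 379.5 148.9] yaw 3.0328 -> turn -0.0008 then shift [ 0.5204 -0.0395  0.4924] q6end -0.85
```

Request:
{"api": "move_arm", "payload": {
  "moves": [0.174, -0.013, 0, 0, 0.174, -0.013, 0, 0, 0.172, -0.013, 0, 0, 0, 0, 0.17, 0, 0, 0, 0.17, 0, 0, 0, 0.15, 0, 0, 0, 0, 0, 0, 0, 0, 0]
}}

```text
t: 41.98
eef_pos: [548.1, 382.6, 76.8]
tcp_rot: [3.141, 0.001, 3.032]
ft_force: [-0.2, -0.0, -0.6]
opening: 0.005
grip_force: 0.0
```

Request:
{"api": "move_arm", "payload": {
  "moves": [0, 0, 0.03, 0, 0, 0, 0.03, 0, 0, 0, 0, 0, 0, 0, 0, 0]
}}

```text
t: 42.48
eef_pos: [548.2, 383.1, 67.3]
tcp_rot: [3.141, 0.002, 3.033]
ft_force: [1.5, -2.8, 6.6]
opening: 0.006
grip_force: 3.1
```

Request:
{"api": "move_arm", "payload": {
  "moves": [0, 0, 0.02, 0, 0, 0, 0.02, 0, 0, 0, 0, 0, 0, 0, 0, 0]
}}

```text
t: 42.98
eef_pos: [548.5, 383.2, 65.8]
tcp_rot: [3.14, 0.004, 3.034]
ft_force: [-8.4, -10.5, 44.6]
opening: 0.007
grip_force: 22.1
```

Bottomed out: 44.6 N and no further travel at z = 65.8. Release, let it spring back, and return to the cap.

Request:
{"api": "move_arm", "payload": {
  "moves": [0, 0, -0.04, 0, 0, 0, -0.1, 0, 0, 0, -0.3, 0, 0, 0, -0.4, 0, 0, 0, -0.25, 0, 0, 0, 0, 0, 0, 0, 0, 0]
}}

```text
t: 43.85
eef_pos: [546.8, 382.9, 223.1]
tcp_rot: [-3.141, -0.001, 3.033]
ft_force: [-0.3, -0.3, -0.6]
opening: 0.005
grip_force: 0.0
```

```bash
python3 -c "
from h import *
print(monitor.state()['ft_force'])
go(648.2,3.8,220,3.033)"
```

```text
[-0.29303533 -0.2583631  -0.58569647]
t 43.9 now [546.8 382.9 223.1] yaw 3.0334 -> turn 0.0003 then shift [-0.9457 -2.4391  0.0207] q6end -1.46
```

Request:
{"api": "move_arm", "payload": {
  "moves": [-0.118, -0.305, 0, 0, -0.118, -0.305, 0, 0, -0.118, -0.305, 0, 0, -0.118, -0.305, 0, 0, -0.118, -0.305, 0, 0, -0.118, -0.305, 0, 0, -0.118, -0.305, 0, 0, -0.119, -0.304, 0, 0, 0, 0, 0, 0, 0, 0, 0, 0],
  "claw": 90
}}

```text
t: 45.1
eef_pos: [648.3, 4.4, 222.7]
tcp_rot: [3.141, -0.002, 3.033]
ft_force: [0.9, -0.0, 0.3]
opening: 0.939
grip_force: 0.0
```

```bash
python3 -c "
from h import *
bars(164,'s7',thr=80)
s=snap('side','sd7',(220,130,360,235))
go(648.2,3.8,136.5,3.033)"
```

```text
TCP [648.3   4.4 222.7] 3.0329
[6.631e+02 6.000e-01] 6.1745 44.3 14.3 tool -15.2 -2.2 bgr [20, 24, 142]
t 45.2 now [648.4   5.2 223.4] yaw 3.0345 -> turn 0.0009 then shift [ 2.000e-04 -9.400e-03  5.795e-01] q6end -1.46
```

View pics/sd7.png

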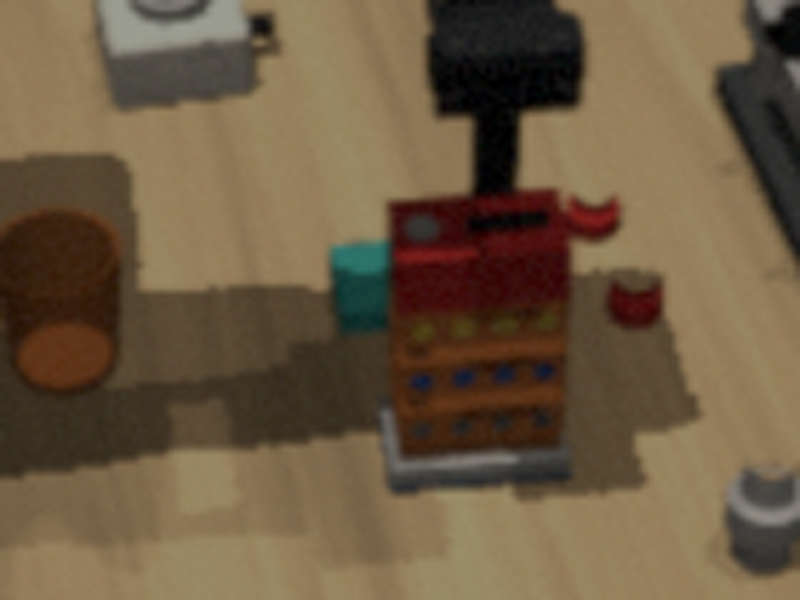

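The side view shows a tight stack with no gaps: grey, blue and yellow cassettes with the cap on top. Gripping the cap.

Request:
{"api": "move_arm", "payload": {
  "moves": [0, -0.005, 0.2, 0, 0, 0, 0.2, 0, 0, 0, 0.14, 0, 0, 0, 0.04, 0, 0, 0, 0, 0, 0, 0, 0, 0]
}}

```text
t: 45.95
eef_pos: [649.1, 3.5, 138.1]
tcp_rot: [-3.142, 0.001, 3.034]
ft_force: [-0.2, -0.4, -0.4]
opening: 0.947
grip_force: 0.0
```

Request:
{"api": "move_arm", "payload": {
  "moves": [0, 0, 0, 0, 0, 0, 0, 0, 0, 0, 0, 0, 0, 0, 0, 0, 0, 0, 0, 0],
  "claw": 30
}}

```text
t: 46.58
eef_pos: [648.7, 3.3, 137.1]
tcp_rot: [-3.142, 0.0, 3.033]
ft_force: [-0.2, 0.1, 1.0]
opening: 0.525
grip_force: 30.0
```

Request:
{"api": "move_arm", "payload": {
  "moves": [0, 0, -0.05, 0, 0, 0, -0.08, 0, 0, 0, -0.2, 0, 0, 0, -0.3, 0, 0, 0, 0, 0]
}}

```text
t: 47.2
eef_pos: [650.0, 3.2, 235.9]
tcp_rot: [-3.142, 0.007, 3.033]
ft_force: [0.7, -0.1, -2.2]
opening: 0.525
grip_force: 30.0
```

```bash
python3 -c "
from h import *
print(monitor.state()['ft_force'])
view((525.4,-397.8),5.9405,146)"
```

```text
[ 0.68129951 -0.09537913 -2.17562802]
t 47.2 now [650.    3.2 235.9] yaw 3.0334 -> turn 0.1493 then shift [-0.6281 -2.7969  0.5993] q6end -8.13
```

Request:
{"api": "move_arm", "payload": {
  "moves": [0, 0, 0, 0.075, 0, 0, 0, 0.0745, -0.0785, -0.35, 0, 0, -0.0785, -0.35, 0, 0, -0.0785, -0.35, 0, 0, -0.0785, -0.35, 0, 0, -0.0785, -0.35, 0, 0, -0.0785, -0.35, 0, 0, -0.0785, -0.35, 0, 0, -0.0785, -0.347, 0, 0]
}}

```text
t: 48.45
eef_pos: [595.6, -425.1, 230.9]
tcp_rot: [3.141, -0.001, 2.798]
ft_force: [-0.4, -0.9, -1.6]
opening: 0.523
grip_force: 30.0
```

Request:
{"api": "move_arm", "payload": {
  "moves": [0, 0, 0.2, 0, 0, 0, 0.2, 0, 0, 0, 0.18, 0, 0, 0, 0, 0, 0, 0, 0, 0, 0, 0, 0, 0]
}}

```text
t: 49.2
eef_pos: [596.7, -423.8, 146.0]
tcp_rot: [-3.141, 0.002, 2.799]
ft_force: [0.4, 0.7, -1.6]
opening: 0.527
grip_force: 30.0
```

```bash
python3 -c "
from h import *
bars(17,'r1',thr=60); bars(17,'r2',thr=80); tailrow('r2',26.9)
s=monitor.state(); print(s['grip_force'],s['opening'],s['ft_force'])
g=cv2.imread('pics/r2.png')
for c in (235,255,280,300,325): print(c,g[176:200,c,2].tolist())
cv2.imwrite('pics/r2v.png',cv2.resize(g,(800,600)))"
```

```text
TCP [ 596.7 -423.8  146. ] 2.7986
[ 525.8 -397.9] 5.9402 41.7 13.0 tool 75.5 0.5 bgr [134, 144, 145]
TCP [ 596.6 -423.7  145.9] 2.7986
[ 525.7 -397.8] 5.9402 42.3 13.7 tool 75.5 0.5 bgr [133, 141, 145]
tail rows [188, 188, 153, 151, 188] x at 26.9 [np.float64(44.8), np.float64(44.8), np.float64(60.3), np.float64(61.2), np.float64(44.8)]
29.992376250447705 0.5226602676028045 [ 0.73114995 -0.05261915 -1.25377947]
235 [92, 99, 112, 108, 113, 108, 108, 108, 110, 100, 95, 116, 202, 239, 239, 237, 237, 236, 238, 236, 237, 237, 238, 238]
255 [101, 99, 110, 109, 112, 110, 106, 109, 109, 108, 113, 130, 203, 237, 238, 238, 239, 238, 238, 239, 237, 238, 237, 237]
280 [92, 101, 112, 110, 110, 108, 112, 111, 108, 110, 111, 127, 204, 237, 238, 237, 237, 204, 121, 118, 171, 215, 179, 120]
300 [93, 95, 93, 92, 89, 91, 94, 91, 94, 91, 95, 98, 109, 117, 118, 120, 116, 119, 121, 116, 117, 118, 120, 117]
325 [92, 93, 92, 93, 90, 94, 93, 93, 91, 96, 90, 96, 108, 117, 118, 117, 114, 115, 116, 120, 116, 116, 119, 117]
```

View pics/r2v.png

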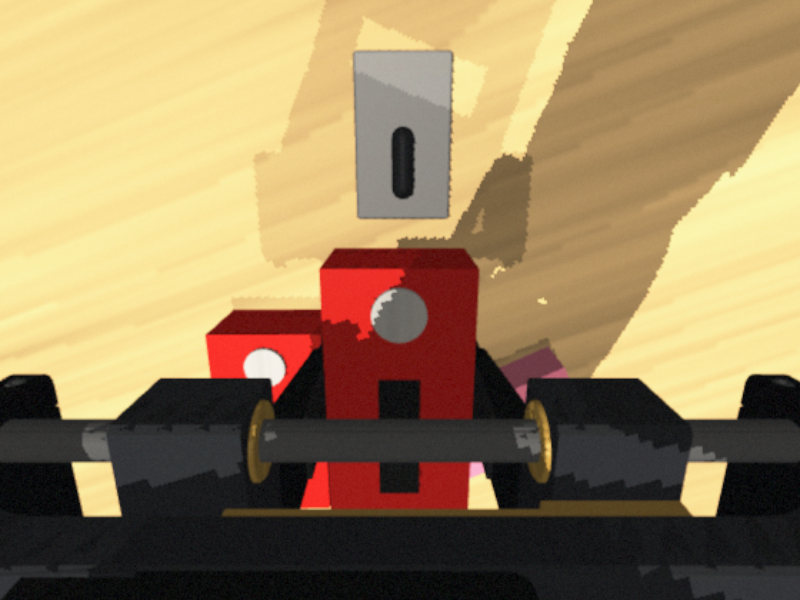

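The parking plate hasn't moved since I took the cap: its key is at (403,162) and the held cap's tail is at row 267. Shift is x +90.6 mm, y +2.3 mm.

Request:
{"api": "move_arm", "payload": {
  "moves": [0.151, 0.004, 0, 0, 0.151, 0.004, 0, 0, 0.151, 0.004, 0, 0, 0.151, 0.0035, 0, 0, 0, 0, 0.24, 0, 0, 0, 0.24, 0, 0, 0, 0.22, 0, 0, 0, 0, 0, 0, 0, 0, 0]
}}

```text
t: 50.42
eef_pos: [512.4, -391.4, 41.1]
tcp_rot: [-3.141, 0.002, 2.799]
ft_force: [-0.4, -0.7, -1.5]
opening: 0.522
grip_force: 30.0
```

```bash
python3 -c "
from h import *
a=2.7986
b=np.array([525.75,-397.85]); X,Y=-15.1,-1.8
t=b-X*np.array([np.cos(a),np.sin(a)])-Y*np.array([np.sin(a),-np.cos(a)])
go(*t,17.1,a)
s=monitor.state(); print(s['grip_force'],s['opening'])"
```

```text
t 50.4 now [ 512.4 -391.4   41.1] yaw 2.7985 -> turn -0.0 then shift [0.0021 0.0013 0.16  ] q6end -1.88
29.992338699521497 0.5224812903692657
```

Request:
{"api": "move_arm", "payload": {
  "moves": [0, 0, 0.04, 0, 0, 0, 0.035, 0, 0, 0, 0.025, 0, 0, 0, 0.02, 0, 0, 0, 0.02, 0, 0, 0, 0.015, 0, 0, 0, 0.01, 0, 0, 0, 0, 0, 0, 0, 0, 0]
}}

```text
t: 51.55
eef_pos: [511.8, -390.8, 17.0]
tcp_rot: [-3.141, 0.001, 2.799]
ft_force: [-6.4, 6.8, 21.3]
opening: 0.525
grip_force: 30.0
```

Seated at z = 17.0. Release, clear the cap and check.

Request:
{"api": "move_arm", "payload": {
  "moves": [0, 0, 0, 0, 0, 0, 0, 0, 0, 0, -0.06, 0, 0, 0, -0.3, 0, 0, 0, -0.4, 0, -0.2, 0, -0.2, 0, -0.2, 0, 0, 0, 0, 0, 0, 0, 0, 0, 0, 0],
  "claw": 85
}}

```text
t: 52.68
eef_pos: [567.6, -410.6, 158.4]
tcp_rot: [3.141, -0.001, 2.799]
ft_force: [0.5, -0.2, -0.3]
opening: 0.895
grip_force: 0.0
```

```bash
python3 -c "
from h import *
bars(44,'f1',thr=80)
g=cv2.imread('pics/f1.png')
t=viewer.read_camera('top')[:,:,::-1]; i=viewer.camera_info('top'); print('stack top bar px expected',pix(i,(663.5,-.3,137)), 'dark mean', )
s=viewer.read_camera('side')[:,:,::-1]
a=cv2.resize(g,(400,300)); b=cv2.resize(s[130:270,210:397],(400,300)); c=cv2.resize(t[120:300,100:340],(400,300)); d=cv2.resize(s[200:380,200:440],(400,300))
cv2.imwrite('pics/fin.png',np.vstack([np.hstack([a,b]),np.hstack([c,d])]))"
```

```text
TCP [ 567.6 -410.6  158.4] 2.7986
[ 525.4 -397.5] 5.9317 43.7 14.0 tool 44.2 -1.8 bgr [40, 45, 219]
stack top bar px expected [264.72659422 177.94114017] dark mean
```

View pics/fin.png

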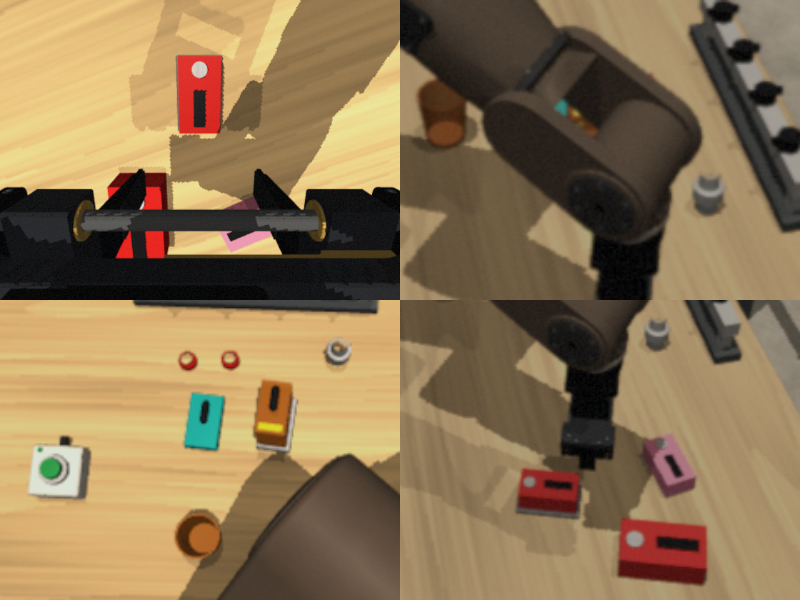

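The cap is home on its plate, the three cassettes stand stacked on the dock, and the bystanders haven't been touched. Handing in.

```bash
python3 -c "
from h import *
print(order.job_done())"
```

```text
the job is handed in; nothing more can be done
None
```

I stacked the three cassettes present (grey, blue, yellow) on the dock, seated the cap, pressed the button until it bottomed out, returned the cap to its plate, and handed the job in at about 53 s; the hand-in gave no verdict back.

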